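Swing the UV lamp over the next stack and switch it on

ROBOT

A 6-joint arm with a two-finger parallel gripper is mounted at the origin on the work surface. World frame = base frame: x ahead of the robot, y to its left, z up, the work surface at z = 0. Lengths are in m, angles in rad, forces in N, time in s.
With the tool pointing down it reaches from about 0.4 to 0.925 m from the base axis. Payload 12.5 kg.
Tool frame: the origin (TCP) lies at the very end of the fingers, on their centre line; the grasp point (between the pads) lies 19 mm behind it; z points along the fingers, y is the line along which they close (so a half turn about z gives the same grasp; the last joint's range is limited). The gripper opens to 95 mm and grips with 3 to 60 N. Pads are 20 mm wide; open, the fingers measure 119 mm over their backs; the gripper's body (75 mm by 180 mm) begins 59 mm behind the grasp point.
Start: joints at [1.216, 0.491, 1.559, -0, 1.092, -0.106], TCP at [0.154, 0.606, 0.183] pointing down, gripper open.
Joint ranges: [-3.1, 3.1], [-0.84, 2.19], [0.05, 2.79], [-1.13, 4.28], [0.06, 2.93], [-2.69, 2.69]. Speed limits (rad/s): [2.22, 2.22, 2.79, 3.14, 3.14, 3.14].

INTERFACE

Orientations are given as a 3x3 rotation matrix whose columns are the frame's x, y, z axes.
In Python, from bench import robot, capture, camera_params gives the robot as it stands.
- The arm moves only by the shell command python3 -m crank 'ROWS'. ROWS is JSON, a list of rows, each an object with "translation": the shift along the tool's x, y, z in mm, a list of three; "rotation": the turn, a rotation vector about the tool's x, y, z in rad, a list of three; "grip": the closure in counts, from 0 (fully open) to 255 (shut). A call has 1 to 10 rows; each row shifts and turns the commanded pose from where the row before left it, along the tool's axes as they then stand; what a row does not reach is not made up. A row lasts 1/12 s, in which the tool goes at most 41.7 mm and 7.16 degrees, less where a joint would pass 70% of its speed; a pose out of reach is approached as far as the arm can. A call is refused whole if a number of a shift passes 41.7 or a number of a turn 0.125, either way. A call with a gripper value outside its range is refused whole. The fingers move at their own pace and stop on an object; the grip force is fixed at half the most. Time passes only in rows, so rows that do not move let the fingers close. It gives the time, the measured TCP pose, the force, the opening and the grip force at its end, in the units of the state.
- robot.get_obs(): the state, without advancing time (a new reading comes with each control period).
- capture(name): name is "side" or "top"; returns (picture, depth): 480x640x3 uint8, red, green, blue; 480x640 float32, m along the optical axis (not along the pixel's ray), 0 where there is no reading.
- camera_params(name): a dict with "fx", "fy", "cx", "cy" (pixels), "dist" ([k1, k2, p1, p2, k3] as OpenCV has them; the pictures are not rectified), "R" (3x3) and "t" (3): a world point X has camera coordinates R X + t. Camera axes: x right, y down, z forward; pixel columns grow to the right and rows downward; lengths in m; the calibration is good to about 2 mm. A picture is of the moment at which its call begins. camera_params takes no time and is no camera call.
- robot.finish_job(): hands the job in; it is judged then, once.
The state is a dict: "time": time; "q": joint angles; "qd": joint speeds; "tau": joint torques, N m; "position": TCP position; "ee_rot": TCP orientation; "force": force on the tool from outside, world axes, zero at the start; "torque": the same for the moment, N m; "finger_gap": finger opening in m; "grasp_force": force on a finger pad.
Only numpy, scipy, OpenCV 4.12 (cv2) and the standard library are available. Lean on these libraries where they do the work, as an engineer would, in place of code of your own. Each camera call takes 0.05 s, during which the arm holds its last target. There are 200 camera calls.

TASK

Make the ultraviolet inspection lamp ready for the stack of banknotes with the teal bands: pushing gently with a closed fingertip on the lamp's arm, swing it round until the lamp head is centred above that stack, and press the red rocker switch on the head over to on. Only push: grip nothing, do not touch any of the three stacks, leave the torch and the rubber stamp where they are, and finish clear of the lamp.

Things in the scene. Friction and masses are not known exactly. Their poses are not given: they have to be found in the camera images.
- lamp_arm (a joint): Swing of the lamp's arm about its upright post, rad, positive anticlockwise seen from above; limits -1.3 and 1.3. A friction swivel: about 0.25 N m moves it (some 1.5 N at lamp_tube); it stops when the push stops and stays. The post's axis lies on the line from lamp_head through lamp_tube, 170 mm beyond lamp_tube. Its heavy round base (180 mm across, 22 mm high) does not move.
- lamp_tube (a point): Point on the centreline of the lamp's arm, 170 mm from the post's axis, 150 mm above the table; its x axis points to the post. The arm is a level steel tube 16 mm in diameter, bare from 20 to 210 mm from the axis; a ferrule 24 mm across joins it to the head. Push it sideways; 80 mm of free space lies below it above the stacks. Black collar on the post: 36 mm across, up to 173 mm above the table.
- lamp_head (a point): Centre (148 mm above the table) of the black lamp head, 280 mm out from the post's axis. The head is a box 112 mm along the arm, 90 mm across, from 127 mm (violet lens) to 165 mm above the table; cooling fins on the half nearer the post rise to 173 mm. It turns with the arm.
- switch_on_end (a point): Middle of the top face of the raised, white-barred end of the red rocker switch on top of the lamp head: the end farther from the post, pressed for on; off, it is 182 mm above the table. Rocker 36 mm long (along the arm) x 24 mm wide; this point is 14 mm outward of its hinge, which is 310 mm from the post's axis. Pressing straight down moves it 6 mm, to 176 mm. Surrounding head top: 165 to 169 mm.
- switch (a joint): Rocker switch angle, rad: 0 = off (far end raised), 0.44 = fully on (far end down). About 2.5 N straight down on the raised end tips it over; it stays where it is left.
- teal_stack_center (a point): Centre (half-way up) of the loose stack of banknotes with teal stripes on its white paper bands, the one to be inspected. 156 mm (its x axis) by 68 mm (y) by 55 mm high, about 0.5 kg, flat on the table within 20 mm of the circle on which the head's centre travels.
- red_stack_center (a point): Centre of an equal stack with dark red stripes on its bands.
- grey_stack_center (a point): Centre of an equal stack with grey stripes on its bands; the lamp starts above or close beside it.
- torch: Black hand torch lying on the table, 132 mm long (its x axis), 34 mm across the head; origin in the middle of its underside.
- stamp: Rubber stamp with a wooden handle standing on the table, 52 x 36 mm, 68 mm high; origin in the middle of its underside.

How it is judged:
By the outcome, as a careful person would: the job done as asked, in the order asked, and still so for the second after the job is handed in, with the robot touching nothing.
It also fails if it takes over 56 s, if anything falls off the work surface, if the arm or the gripper's body presses on something with over 40 N, if the wrist force passes 120 N, or if a joint passes its speed limit or range.

## Working session

There is one attempt and no reset: what is moved stays moved. The work goes in short steps, Python scripts to look and compute and a shell command to move; the robot and the scene stay as the last step left them, time stands still between calls to the robot, and variables do not carry over. Pictures are saved under pics/ and viewed, at most 10 in all, crops included, and the job is handed in when it is done.

```bash
mkdir -p pics; python3 - <<'E'
from bench import robot,capture,camera_params
import cv2,numpy as np
for n in("top","side"):
    im,d=capture(n); cv2.imwrite(f"pics/{n}0.png",im[:,:,::-1]); np.save(f"pics/{n}0.npy",d)
    print(n,camera_params(n))
o=robot.get_obs();print(o["time"],o["position"],o["ee_rot"])
E
```

```text
top {'fx': 444.4577339761029, 'fy': 444.4577339761029, 'cx': 318.2201678830797, 'cy': 235.57809012253054, 'dist': array([0.03897286, 0.        , 0.        , 0.        , 0.        ]), 'R': array([[ 0.00376538, -0.99992914, -0.01129336],
       [-0.99523756, -0.00264717, -0.09744331],
       [ 0.09740651,  0.01160648, -0.995177  ]]), 't': array([0.01731676, 0.63245796, 0.80079917])}
side {'fx': 495.2215299697606, 'fy': 495.2215299697606, 'cx': 327.0101446443526, 'cy': 241.8540367542516, 'dist': array([-0.10483648,  0.        ,  0.        ,  0.        ,  0.        ]), 'R': array([[ 0.72018905, -0.69347384, -0.02053681],
       [-0.40767569, -0.39905823, -0.8213118 ],
       [ 0.56136286,  0.59987212, -0.57010979]]), 't': array([-0.4217362 ,  0.36296319,  0.65625985])}
0.1 [0.15377073 0.60552834 0.18254486] [[-9.69220942e-01  2.46192322e-01 -3.26374332e-04]
 [ 2.46192522e-01  9.69220504e-01 -9.25127745e-04]
 [ 8.85693475e-05 -9.77004104e-04 -9.99999519e-01]]
```

View pics/top0.png

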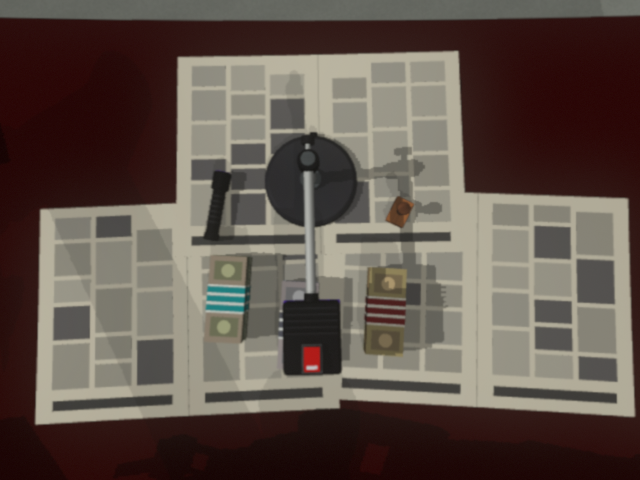

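View pics/side0.png

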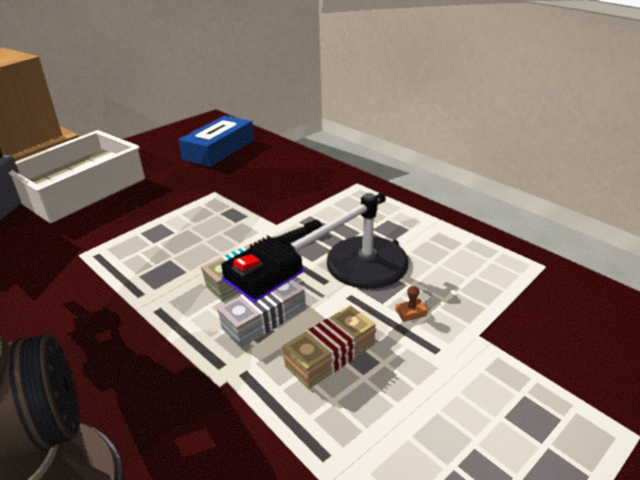

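The top view shows the post at about (307,160), head at (312,337), switch at (312,360), teal stack at (228,300), red stack at (386,311), torch at (217,205) and stamp at (400,210). The grey stack is under the head, and the teal stack lies on the robot's left (+y).

```bash
cat > h.py <<'E'
from bench import robot,capture,camera_params
import cv2,numpy as np
def ray(n,uv,z):
    p=camera_params(n);K=np.array([[p["fx"],0,p["cx"]],[0,p["fy"],p["cy"]],[0,0,1]])
    x=cv2.undistortPoints(np.array(uv,float).reshape(-1,1,2),K,p["dist"])[:,0]
    R=p["R"];C=-R.T@p["t"];d=np.c_[x,np.ones(len(x))]@R
    return C+d*((np.broadcast_to(z,len(x))-C[2])/d[:,2])[:,None]
def blob(m,mn=20):
    m=m.astype(np.uint8);n,l,s,c=cv2.connectedComponentsWithStats(m)
    i=1+np.argmax(s[1:,4]);return c[i],s[i],l==i
def scene(im):
    hsv=cv2.cvtColor(im,cv2.COLOR_RGB2HSV);h,s,v=[hsv[...,i].astype(int) for i in range(3)]
    red=((h<6)|(h>174))&(s>190)&(v>140)
    r=blob(red)
    return hsv,r
E
python3 - <<'E'
from h import *
im=cv2.imread("pics/top0.png")[:,:,::-1].copy();d=np.load("pics/top0.npy")
hsv,r=scene(im);print("red",r[0],r[1],ray("top",[r[0]],.178))
h,s,v=[hsv[...,i].astype(int) for i in range(3)]
# tube: bright grey columns per row between
P=[]
for y in range(195,285,10):
    x=np.arange(290,330);m=np.abs(d[y,290:330]-d[y,309])<.02
    P.append((x[m].mean(),y));
print(P);w=ray("top",P,.15);print(w.round(4))
t=blob((h>78)&(h<100)&(s>90));print("teal",t[0],t[1],ray("top",[t[0]],.055))
# stack top by depth: height map
p=camera_params("top");yy,xx=np.mgrid[:480,:640];uv=np.c_[xx.ravel(),yy.ravel()]
A=ray("top",uv,0.);C=-p["R"].T@p["t"]
zc=(A@p["R"].T+p["t"])[:,2];W=C+(A-C)*(d.ravel()/zc)[:,None];Z=W[:,2].reshape(480,640)
for n,(a,b,c,e) in dict(teal=(195,255,245,350),red=(355,415,255,365)).items():
    m=np.zeros_like(Z,bool);m[b:e,a:c]=0
    m[c if 0 else b:e,a:c]=0
    sub=np.zeros_like(m);
    sub[245:365,a:b if b>a else c]=1
    m=sub&(abs(Z-.055)<.012);q=blob(m)
    X=W[q[2].ravel()];rc=cv2.minAreaRect((X[:,:2]*1000).astype(np.float32));print(n,rc,X.mean(0))
m=(Z>.12)&(Z<.19)&(yy>297)&(yy<385);q=blob(m);X=W[q[2].ravel()];print("head",cv2.minAreaRect((X[:,:2]*1000).astype(np.float32)),X.mean(0))
E
```

```text
red [311.54513889 355.91319444] [304 347  16  24 288] [[0.43716988 0.02693666 0.178     ]]
[(np.float64(308.5), 195), (np.float64(309.5), 205), (np.float64(309.5), 215), (np.float64(309.5), 225), (np.float64(309.5), 235), (np.float64(309.5), 245), (np.float64(310.5), 255), (np.float64(310.5), 265), (np.float64(310.5), 275)]
[[0.6866 0.0339 0.15  ]
 [0.6703 0.0322 0.15  ]
 [0.654  0.0321 0.15  ]
 [0.6378 0.032  0.15  ]
 [0.6216 0.0319 0.15  ]
 [0.6056 0.0319 0.15  ]
 [0.5896 0.0302 0.15  ]
 [0.5737 0.0301 0.15  ]
 [0.5578 0.03   0.15  ]]
teal [227.49065421 298.60280374] [207 296  42   7 214] [[0.51612724 0.18125252 0.055     ]]
teal ((516.367919921875, 185.6961212158203), (70.18343353271484, 156.24240112304688), 87.2997817993164) [0.51586124 0.1849417  0.0546396 ]
red ((495.27947998046875, -102.01768493652344), (68.00495910644531, 154.88172912597656), 86.4439926147461) [ 0.49475631 -0.10167078  0.05469402]
head ((463.7887268066406, 26.678190231323242), (117.03775024414062, 90.6847915649414), 1.0988411903381348) [0.46383757 0.02704004 0.16695364]
```

```bash
python3 -m crank '[{"translation":[0,0,-33],"rotation":[0,0,0],"grip":255},{"translation":[0,0,-33],"rotation":[0,0,0],"grip":255},{"translation":[0,0,-34],"rotation":[0,0,0],"grip":255},{"translation":[0,0,0],"rotation":[0,0,-0.124],"grip":255},{"translation":[0,0,0],"rotation":[0,0,-0.124],"grip":255},{"translation":[0,0,0],"rotation":[0,0,0],"grip":255},{"translation":[-17,-25,0],"rotation":[0,0,0],"grip":255},{"translation":[-17,-25,0],"rotation":[0,0,0],"grip":255},{"translation":[-17,-25,0],"rotation":[0,0,0],"grip":255},{"translation":[-17,-25,0],"rotation":[0,0,0],"grip":255}]'; python3 -c "
from bench import robot;o=robot.get_obs();print(o['position'],o['ee_rot'],o['q'],o['finger_gap'])"
```

```text
time: 0.93
position: [0.2221, 0.5044, 0.2823]
ee_rot: [[-1.0, 0.005, -0.001], [0.005, 1.0, -0.001], [0.001, -0.001, -1.0]]
force: [0.2, 1.2, 0.7]
finger_gap: 0.0339
grasp_force: 0.0
[0.22209081 0.50439098 0.28232608] [[-9.99987134e-01  5.02954013e-03 -6.59551117e-04]
 [ 5.03025707e-03  9.99986754e-01 -1.08989843e-03]
 [ 6.54060693e-04 -1.09320212e-03 -9.99999189e-01]] [ 1.03615778e+00  2.97115190e-01  1.59846261e+00  1.28428364e-05
  1.24728873e+00 -5.29612718e-01] 0.033919533818335144
```

```bash
python3 -m crank '[{"translation":[-18,-26,0],"rotation":[0,0,0],"grip":255},{"translation":[-18,-26,0],"rotation":[0,0,0],"grip":255},{"translation":[-18,-26,0],"rotation":[0,0,0],"grip":255},{"translation":[-18,-26,0],"rotation":[0,0,0],"grip":255},{"translation":[-18,-26,0],"rotation":[0,0,0],"grip":255},{"translation":[-18,-26,0],"rotation":[0,0,0],"grip":255},{"translation":[-18,-26,0],"rotation":[0,0,0],"grip":255},{"translation":[-18,-26,0],"rotation":[0,0,0],"grip":255},{"translation":[-18,-26,0],"rotation":[0,0,0],"grip":255},{"translation":[-18,-26,0],"rotation":[0,0,0],"grip":255}]'
python3 -m crank '[{"translation":[-18,-26,0],"rotation":[0,0,0],"grip":255},{"translation":[-18,-26,0],"rotation":[0,0,0],"grip":255},{"translation":[-18,-26,0],"rotation":[0,0,0],"grip":255},{"translation":[-18,-26,0],"rotation":[0,0,0],"grip":255},{"translation":[-18,-26,0],"rotation":[0,0,0],"grip":255},{"translation":[-18,-26,0],"rotation":[0,0,0],"grip":255},{"translation":[-18,-26,0],"rotation":[0,0,0],"grip":255},{"translation":[-18,-26,0],"rotation":[0,0,0],"grip":255},{"translation":[-12,-27,0],"rotation":[0,0,0],"grip":255},{"translation":[0,0,0],"rotation":[0,0,0],"grip":255}]'
```

```text
time: 1.77
position: [0.402, 0.2441, 0.2827]
ee_rot: [[-1.0, 0.006, -0.001], [0.006, 1.0, -0.0], [0.001, -0.0, -1.0]]
force: [0.7, 1.3, 0.8]
finger_gap: 0.0006
grasp_force: 0.0
time: 2.6
position: [0.559, 0.0066, 0.2818]
ee_rot: [[-1.0, 0.008, -0.001], [0.008, 1.0, -0.001], [0.001, -0.001, -1.0]]
force: [-0.1, 0.0, -0.3]
finger_gap: 0.0004
grasp_force: 0.0
```

```bash
python3 -m crank '[{"translation":[-16,-26,0],"rotation":[0,0,0],"grip":255},{"translation":[0,0,0],"rotation":[0,0,0],"grip":255},{"translation":[0,0,27],"rotation":[0,0,0],"grip":255},{"translation":[0,0,27],"rotation":[0,0,0],"grip":255},{"translation":[0,0,27],"rotation":[0,0,0],"grip":255},{"translation":[0,0,27],"rotation":[0,0,0],"grip":255},{"translation":[0,0,25],"rotation":[0,0,0],"grip":255},{"translation":[0,0,24],"rotation":[0,0,0],"grip":255},{"translation":[0,0,0],"rotation":[0,0,0],"grip":255}]'
python3 - <<'E'
from h import *
im,d=capture("top");cv2.imwrite("pics/top1.png",im[:,:,::-1])
E
```

```text
time: 3.35
position: [0.5709, -0.0148, 0.1217]
ee_rot: [[-1.0, 0.004, -0.007], [0.004, 1.0, 0.001], [0.007, 0.001, -1.0]]
force: [-0.2, 0.2, -0.3]
finger_gap: 0.0003
grasp_force: 0.0
```

View pics/top1.png

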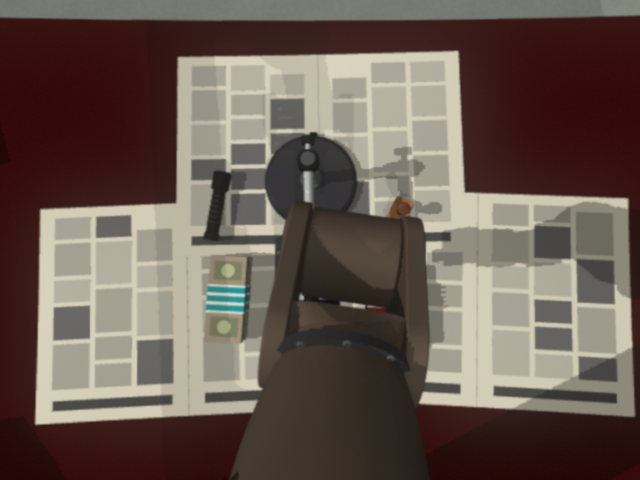

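The arm hides the head in the top view, but post and teal stack remain visible at (307,160) and (228,299), and the fingertip stands on the −y side of the tube. I'll start the push.

```bash
python3 -m crank '[{"translation":[0,4,0],"rotation":[0,0,0],"grip":255},{"translation":[0,4,0],"rotation":[0,0,0],"grip":255},{"translation":[0,4,0],"rotation":[0,0,0],"grip":255},{"translation":[0,4,0],"rotation":[0,0,0],"grip":255},{"translation":[0,3,0],"rotation":[0,0,0],"grip":255},{"translation":[0,3,0],"rotation":[0,0,0],"grip":255},{"translation":[0,2,0],"rotation":[0,0,0],"grip":255},{"translation":[0,2,0],"rotation":[0,0,0],"grip":255}]'
python3 -m crank '[{"translation":[0.4,3.5,0],"rotation":[0,0,0.02],"grip":255},{"translation":[0.4,3.5,0],"rotation":[0,0,0.02],"grip":255},{"translation":[0.4,3.5,0],"rotation":[0,0,0.02],"grip":255},{"translation":[0.4,3.5,0],"rotation":[0,0,0.02],"grip":255},{"translation":[0.4,3.5,0],"rotation":[0,0,0.02],"grip":255}]'
```

```text
time: 4.07
position: [0.5734, 0.0107, 0.1261]
ee_rot: [[-1.0, 0.001, 0.0], [0.001, 1.0, 0.0], [-0.0, 0.0, -1.0]]
force: [0.7, 0.7, -0.3]
finger_gap: 0.0005
grasp_force: 0.0
time: 4.48
position: [0.5721, 0.028, 0.1261]
ee_rot: [[-0.995, 0.102, -0.0], [0.102, 0.995, -0.0], [-0.0, -0.0, -1.0]]
force: [-1.1, -1.7, 1.8]
finger_gap: 0.0002
grasp_force: 1.0
```

```bash
python3 -m crank '[{"translation":[0.4,3.5,0],"rotation":[0,0,0.02],"grip":255},{"translation":[0.4,3.5,0],"rotation":[0,0,0.02],"grip":255},{"translation":[0.4,3.5,0],"rotation":[0,0,0.02],"grip":255},{"translation":[0.4,3.5,0],"rotation":[0,0,0.02],"grip":255},{"translation":[0.4,3.5,0],"rotation":[0,0,0.02],"grip":255},{"translation":[0.4,3.5,0],"rotation":[0,0,0.02],"grip":255},{"translation":[0.4,3.5,0],"rotation":[0,0,0.02],"grip":255},{"translation":[0.4,3.5,0],"rotation":[0,0,0.02],"grip":255},{"translation":[0.4,3.5,0],"rotation":[0,0,0.02],"grip":255},{"translation":[0.4,3.5,0],"rotation":[0,0,0.02],"grip":255}]'
python3 -m crank '[{"translation":[0.4,3.5,0],"rotation":[0,0,0.02],"grip":255},{"translation":[0.4,3.5,0],"rotation":[0,0,0.02],"grip":255},{"translation":[0.4,3.5,0],"rotation":[0,0,0.02],"grip":255},{"translation":[0.4,3.5,0],"rotation":[0,0,0.02],"grip":255},{"translation":[0.4,3.5,0],"rotation":[0,0,0.02],"grip":255},{"translation":[0.4,3.5,0],"rotation":[0,0,0.02],"grip":255},{"translation":[0.4,3.5,0],"rotation":[0,0,0.02],"grip":255},{"translation":[0.3,3,0],"rotation":[0,0,0.016],"grip":255},{"translation":[0.2,2,0],"rotation":[0,0,0.01],"grip":255},{"translation":[0.1,1,0],"rotation":[0,0,0.006],"grip":255}]'
python3 - <<'E'
from h import *
o=robot.get_obs();p=o["position"][:2]-[.745,.035];print(o["time"],p,np.hypot(*p),"arm angle deg from -x",np.degrees(np.arctan2(p[1],-p[0])+np.arcsin(20/1000/np.hypot(*p))),o["force"],o["q"])
im,d=capture("side");cv2.imwrite("pics/side1.png",im[:,:,::-1])
im,d=capture("top");cv2.imwrite("pics/top2.png",im[:,:,::-1])
E
```

```text
time: 5.32
position: [0.5745, 0.0631, 0.1261]
ee_rot: [[-0.955, 0.297, -0.001], [0.297, 0.955, -0.0], [0.001, -0.0, -1.0]]
force: [-2.9, -1.3, 1.8]
finger_gap: 0.0005
grasp_force: 1.4
time: 6.15
position: [0.5828, 0.0929, 0.1261]
ee_rot: [[-0.89, 0.456, -0.0], [0.456, 0.89, 0.0], [0.0, -0.0, -1.0]]
force: [-3.6, -0.2, 4.2]
finger_gap: 0.0006
grasp_force: 1.8
6.15 [-0.16218639  0.05785054] 0.17219498037779016 arm angle deg from -x 26.300705313642823 [-3.56033596 -0.23455671  4.20279324] [ 4.60440265e-02  5.04193404e-01  1.70957729e+00  1.09204603e-04
  9.28158997e-01 -1.05167368e+00]
```

View pics/side1.png

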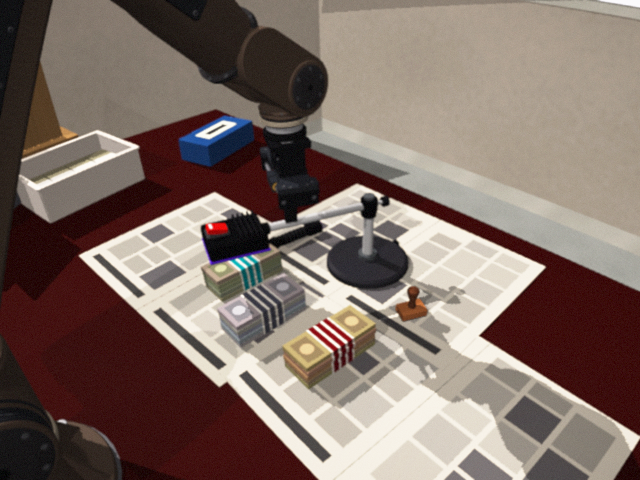

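The side view shows the fingertip against the tube at (290,215). The head, with its red switch at (217,230), is now nearly over the teal stack, and the stacks are undisturbed.

```bash
python3 -m crank '[{"translation":[0.4,3.5,0],"rotation":[0,0,0.02],"grip":255},{"translation":[0.4,3.5,0],"rotation":[0,0,0.02],"grip":255},{"translation":[0.4,3.5,0],"rotation":[0,0,0.02],"grip":255},{"translation":[0.3,3,0],"rotation":[0,0,0.018],"grip":255},{"translation":[0.3,2,0],"rotation":[0,0,0.012],"grip":255},{"translation":[0.1,1,0],"rotation":[0,0,0.006],"grip":255},{"translation":[0,0,0],"rotation":[0,0,0],"grip":255}]'
python3 - <<'E'
from h import *
o=robot.get_obs();p=o["position"][:2]-[.745,.035];print(o["time"],p,np.hypot(*p),"arm angle deg from -x",np.degrees(np.arctan2(p[1],-p[0])+np.arcsin(20/1000/np.hypot(*p))),o["force"])
for n in("side","top"):
    im,d=capture(n);cv2.imwrite(f"pics/{n}3.png",im[:,:,::-1])
    try:
        _,r=scene(im);w=ray(n,[r[0]],.179)[0];print(n,r[0],r[1],w,np.degrees(np.arctan2(w[1]-.035,.745-w[0])),np.hypot(w[1]-.035,.745-w[0]))
    except Exception as e:print(n,e)
E
```

```text
time: 6.83
position: [0.5895, 0.1082, 0.1261]
ee_rot: [[-0.843, 0.539, 0.0], [0.539, 0.843, 0.0], [-0.0, 0.0, -1.0]]
force: [-1.3, 2.2, 2.7]
finger_gap: 0.0004
grasp_force: 1.8
6.8333 [-0.15552954  0.07315402] 0.1718748089433826 arm angle deg from -x 31.87245094255607 [-1.28944907  2.1988264   2.70698577]
side [214.47852761 219.78527607] [204 215  20  10 163] [0.46378288 0.170304   0.179     ] 25.693936103331374 0.31207409547789605
top attempt to get argmax of an empty sequence
```

View pics/top3.png

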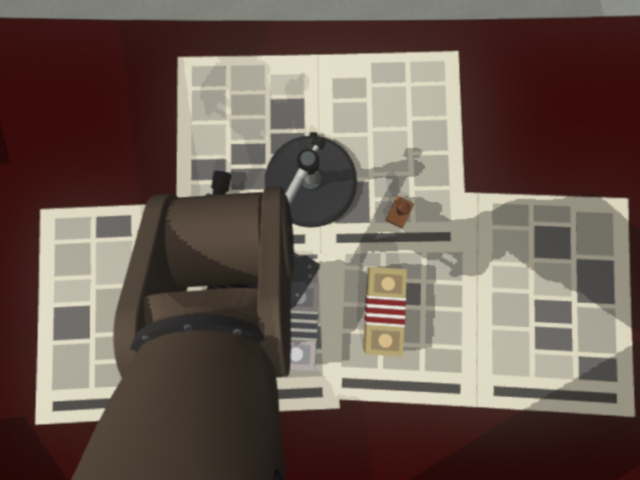

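```bash
python3 -m crank '[{"translation":[0,-15,0],"rotation":[0,0,0],"grip":255},{"translation":[0,-15,0],"rotation":[0,0,0],"grip":255},{"translation":[0,0,0],"rotation":[0,0,0],"grip":255},{"translation":[0,0,-30],"rotation":[0,0,0],"grip":255},{"translation":[0,0,-30],"rotation":[0,0,0],"grip":255},{"translation":[0,0,-30],"rotation":[0,0,0],"grip":255},{"translation":[0,0,-30],"rotation":[0,0,0],"grip":255},{"translation":[0,0,-30],"rotation":[0,0,0],"grip":255}]'
python3 -m crank '[{"translation":[-17,-27,0],"rotation":[0,0,0],"grip":255},{"translation":[-17,-27,0],"rotation":[0,0,0],"grip":255},{"translation":[-17,-27,0],"rotation":[0,0,0],"grip":255},{"translation":[-17,-27,0],"rotation":[0,0,0],"grip":255},{"translation":[-17,-27,0],"rotation":[0,0,0],"grip":255},{"translation":[-17,-27,0],"rotation":[0,0,0],"grip":255},{"translation":[-17,-27,0],"rotation":[0,0,0],"grip":255}]'
cat > m.py <<'E'
from h import *
import sys
im,d=capture("top");cv2.imwrite(f"pics/top{sys.argv[1]}.png",im[:,:,::-1])
_,r=scene(im);w=ray("top",[r[0]],.178)[0];print(r[0],r[1],w,np.degrees(np.arctan2(w[1]-.035,.745-w[0])),np.hypot(w[1]-.035,.745-w[0]))
p=camera_params("top");yy,xx=np.mgrid[:480,:640];uv=np.c_[xx.ravel(),yy.ravel()]
A=ray("top",uv,0.);C=-p["R"].T@p["t"]
zc=(A@p["R"].T+p["t"])[:,2];W=C+(A-C)*(d.ravel()/zc)[:,None]
l=W-[.745,.035,0];rr=np.hypot(l[:,0],l[:,1])
ang=np.degrees(np.arctan2(l[:,1],-l[:,0]))
m=(abs(W[:,2]-.168)<.012)&(rr>.215)&(rr<.35)&(abs(ang-30)<35)
print("head",cv2.minAreaRect((W[m][:,:2]*1000).astype(np.float32)),W[m].mean(0))
m=(abs(W[:,2]-.152)<.014)&(rr>.06)&(rr<.2)&(abs(ang-30)<35)
print("tube ang",np.median(ang[m]),m.sum())
o=robot.get_obs();print(o["time"],o["position"],o["ee_rot"].round(3))
E
python3 m.py 4
```

```text
time: 7.6
position: [0.5731, 0.0823, 0.2776]
ee_rot: [[-0.842, 0.539, 0.0], [0.539, 0.842, 0.0], [-0.0, 0.0, -1.0]]
force: [0.6, -0.1, -0.2]
finger_gap: 0.0005
grasp_force: 0.0
time: 8.18
position: [0.5714, -0.1426, 0.2761]
ee_rot: [[-0.842, 0.539, 0.0], [0.539, 0.842, -0.0], [-0.0, 0.0, -1.0]]
force: [0.3, 0.1, -0.3]
finger_gap: 0.0003
grasp_force: 0.0
[212.68821293 332.16730038] [201 322  22  27 263] [0.47151746 0.17592954 0.178     ] 27.262711199652667 0.30765863879139677
head ((498.71685791015625, 162.41384887695312), (91.33419799804688, 124.97565460205078), 62.36981964111328) [0.49678799 0.16164404 0.16673973]
tube ang 26.327554446598512 882
8.2333 [ 0.57145557 -0.14725413  0.27570835] [[-0.841  0.541  0.   ]
 [ 0.541  0.841 -0.002]
 [-0.001 -0.001 -1.   ]]
```

View pics/top4.png

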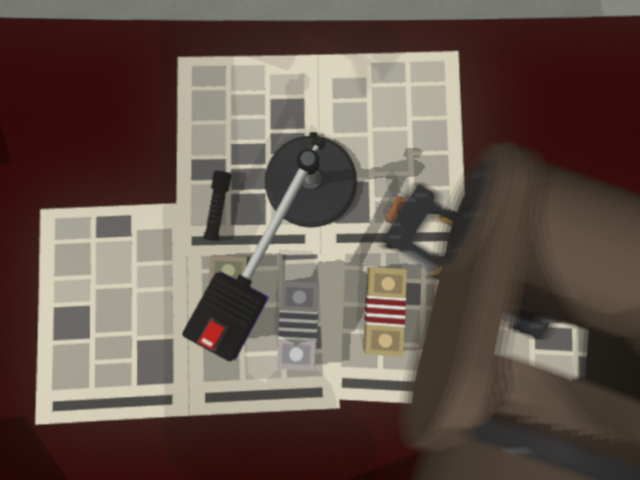

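The clear top view shows the head centre around (225,318), the switch at (212,333), and the arm at about 27°. The teal stack needs about 33.2°, so I go back for roughly 0.105 rad more.

```bash
python3 -m crank '[{"translation":[17,27,0],"rotation":[0,0,0],"grip":255},{"translation":[17,27,0],"rotation":[0,0,0],"grip":255},{"translation":[17,27,0],"rotation":[0,0,0],"grip":255},{"translation":[17,27,0],"rotation":[0,0,0],"grip":255},{"translation":[17,27,0],"rotation":[0,0,0],"grip":255},{"translation":[17,27,0],"rotation":[0,0,0],"grip":255},{"translation":[17,27,0],"rotation":[0,0,0],"grip":255},{"translation":[0,0,0],"rotation":[0,0,0],"grip":255},{"translation":[0,0,0],"rotation":[0,0,0],"grip":255}]'
```

```text
time: 8.98
position: [0.5731, 0.0838, 0.2759]
ee_rot: [[-0.844, 0.537, 0.0], [0.537, 0.844, -0.0], [-0.0, 0.0, -1.0]]
force: [0.1, 0.1, 0.4]
finger_gap: 0.0007
grasp_force: 0.0
```

```bash
python3 -m crank '[{"translation":[0,0,30],"rotation":[0,0,0],"grip":255},{"translation":[0,0,30],"rotation":[0,0,0],"grip":255},{"translation":[0,0,30],"rotation":[0,0,0],"grip":255},{"translation":[0,0,30],"rotation":[0,0,0],"grip":255},{"translation":[0,0,30],"rotation":[0,0,0],"grip":255},{"translation":[0,0,0],"rotation":[0,0,0],"grip":255}]'
python3 -m crank '[{"translation":[0,4,0],"rotation":[0,0,0],"grip":255},{"translation":[0,4,0],"rotation":[0,0,0],"grip":255},{"translation":[0,4,0],"rotation":[0,0,0],"grip":255},{"translation":[0,4,0],"rotation":[0,0,0],"grip":255},{"translation":[0,3,0],"rotation":[0,0,0],"grip":255},{"translation":[0,3,0],"rotation":[0,0,0],"grip":255},{"translation":[0,3,0],"rotation":[0,0,0],"grip":255},{"translation":[0,3,0],"rotation":[0,0,0],"grip":255}]'
python3 -m crank '[{"translation":[0.2,2,0],"rotation":[0,0,0.012],"grip":255},{"translation":[0.3,3,0],"rotation":[0,0,0.0175],"grip":255},{"translation":[0.3,3,0],"rotation":[0,0,0.0175],"grip":255},{"translation":[0.3,3,0],"rotation":[0,0,0.0175],"grip":255},{"translation":[0.3,3,0],"rotation":[0,0,0.0175],"grip":255},{"translation":[0.2,2,0],"rotation":[0,0,0.012],"grip":255},{"translation":[0.1,1,0],"rotation":[0,0,0.006],"grip":255},{"translation":[0,0,0],"rotation":[0,0,0],"grip":255}]'
python3 - <<'E'
from h import *
o=robot.get_obs();p=o["position"][:2]-[.7469,.0336];print(o["time"],p,np.hypot(*p),np.degrees(np.arctan2(p[1],-p[0])),o["force"])
E
```

```text
time: 9.48
position: [0.5708, 0.0812, 0.1212]
ee_rot: [[-0.842, 0.54, -0.008], [0.54, 0.842, -0.0], [0.006, -0.004, -1.0]]
force: [0.3, 0.1, 0.3]
finger_gap: 0.0005
grasp_force: 0.0
time: 10.15
position: [0.5884, 0.1066, 0.1262]
ee_rot: [[-0.843, 0.538, 0.0], [0.538, 0.843, 0.0], [-0.0, 0.0, -1.0]]
force: [0.1, -0.3, -0.1]
finger_gap: 0.0
grasp_force: 0.0
time: 10.82
position: [0.5967, 0.1215, 0.1261]
ee_rot: [[-0.784, 0.62, 0.0], [0.62, 0.784, 0.0], [0.0, 0.0, -1.0]]
force: [-0.9, 0.3, 1.9]
finger_gap: 0.0005
grasp_force: 1.2
10.8167 [-0.15021876  0.08791019] 0.17405136414365344 30.33678772625685 [-0.8552265   0.32279809  1.94438265]
```

```bash
python3 -m crank '[{"translation":[0.1,2,0],"rotation":[0,0,0],"grip":255},{"translation":[0.1,1.2,0],"rotation":[0,0,0],"grip":255},{"translation":[0,0,0],"rotation":[0,0,0],"grip":255},{"translation":[0,0,0],"rotation":[0,0,0],"grip":255}]'
python3 -m crank '[{"translation":[0,-15,0],"rotation":[0,0,0],"grip":255},{"translation":[0,-15,0],"rotation":[0,0,0],"grip":255},{"translation":[0,0,0],"rotation":[0,0,0],"grip":255},{"translation":[0,0,-30],"rotation":[0,0,0],"grip":255},{"translation":[0,0,-30],"rotation":[0,0,0],"grip":255},{"translation":[0,0,-30],"rotation":[0,0,0],"grip":255},{"translation":[0,0,-30],"rotation":[0,0,0],"grip":255},{"translation":[0,0,-30],"rotation":[0,0,0],"grip":255}]'
python3 -m crank '[{"translation":[-20,-25,0],"rotation":[0,0,0],"grip":255},{"translation":[-20,-25,0],"rotation":[0,0,0],"grip":255},{"translation":[-20,-25,0],"rotation":[0,0,0],"grip":255},{"translation":[-20,-25,0],"rotation":[0,0,0],"grip":255},{"translation":[-20,-25,0],"rotation":[0,0,0],"grip":255},{"translation":[-20,-25,0],"rotation":[0,0,0],"grip":255},{"translation":[-20,-25,0],"rotation":[0,0,0],"grip":255},{"translation":[0,0,0],"rotation":[0,0,0],"grip":255},{"translation":[0,0,0],"rotation":[0,0,0],"grip":255}]'
python3 m.py 5
```

```text
time: 11.15
position: [0.5986, 0.1239, 0.1261]
ee_rot: [[-0.785, 0.62, 0.0], [0.62, 0.785, 0.0], [-0.0, 0.0, -1.0]]
force: [-1.4, 1.0, 2.5]
finger_gap: 0.0007
grasp_force: 1.2
time: 11.82
position: [0.5802, 0.1004, 0.2776]
ee_rot: [[-0.784, 0.62, 0.001], [0.62, 0.784, 0.0], [-0.001, 0.001, -1.0]]
force: [-0.0, 0.6, -1.3]
finger_gap: 0.0007
grasp_force: 0.0
time: 12.57
position: [0.5815, -0.1252, 0.2758]
ee_rot: [[-0.783, 0.622, 0.0], [0.622, 0.783, 0.0], [-0.0, 0.0, -1.0]]
force: [-0.2, -0.7, 0.4]
finger_gap: 0.0002
grasp_force: 0.0
[194.03065134 320.55555556] [182 310  23  27 261] [0.48867257 0.20455614 0.178     ] 33.48394256698935 0.3073321236654725
head ((514.1605224609375, 188.0455780029297), (91.36729431152344, 124.10301208496094), 56.29109573364258) [0.51214125 0.18736988 0.16675924]
tube ang 32.41090356706821 875
12.6167 [ 0.581463   -0.12408375  0.2758238 ] [[-0.784  0.621  0.   ]
 [ 0.621  0.784  0.   ]
 [ 0.     0.    -1.   ]]
```

View pics/top5.png

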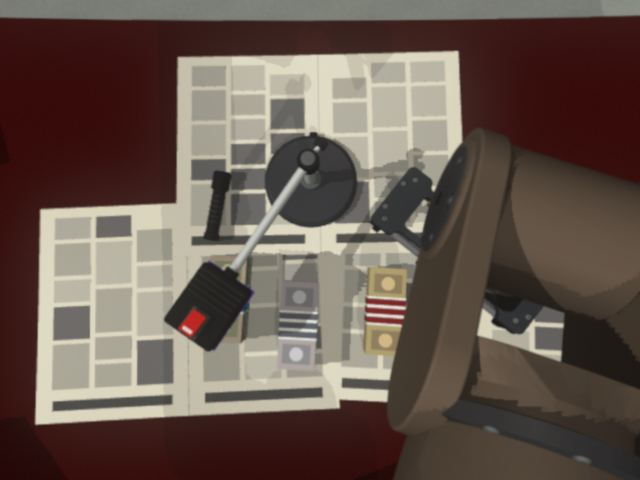

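The head now covers the teal stack, with its centre at about (208,306), the switch at (194,321) and an arm angle of 33.3°. It is within about 4 mm of the stack centre, mostly radial. Next, the switch.

```bash
python3 -m crank '[{"translation":[0,0,0],"rotation":[0,0,-0.089],"grip":255},{"translation":[31,25,0],"rotation":[0,0,0],"grip":255},{"translation":[31,25,0],"rotation":[0,0,0],"grip":255},{"translation":[31,25,0],"rotation":[0,0,0],"grip":255},{"translation":[31,25,0],"rotation":[0,0,0],"grip":255},{"translation":[31,25,0],"rotation":[0,0,0],"grip":255},{"translation":[31,25,0],"rotation":[0,0,0],"grip":255},{"translation":[31,25,0],"rotation":[0,0,0],"grip":255},{"translation":[31,25,0],"rotation":[0,0,0],"grip":255},{"translation":[27,22,0],"rotation":[0,0,0],"grip":255}]'
python3 -m crank '[{"translation":[0,0,20],"rotation":[0,0,0],"grip":255},{"translation":[0,0,20],"rotation":[0,0,0],"grip":255},{"translation":[0,0,20],"rotation":[0,0,0],"grip":255},{"translation":[0,0,15],"rotation":[0,0,0],"grip":255},{"translation":[0,0,0],"rotation":[0,0,0],"grip":255},{"translation":[0,0,0],"rotation":[0,0,0],"grip":255}]'
python3 - <<'E'
from h import *
im,d=capture("side");cv2.imwrite("pics/side6.png",cv2.resize(im[130:330,100:360,::-1],None,fx=3,fy=3))
o=robot.get_obs();e=np.array([.4735,.2135])-o["position"][:2];print(o["position"],e,o["ee_rot"][:2,:2].T@e)
E
```

```text
time: 13.45
position: [0.471, 0.2159, 0.2764]
ee_rot: [[-0.838, 0.546, 0.001], [0.546, 0.838, 0.001], [-0.0, 0.001, -1.0]]
force: [0.8, 0.0, -0.2]
finger_gap: 0.0004
grasp_force: 0.0
time: 13.95
position: [0.4723, 0.2134, 0.2011]
ee_rot: [[-0.837, 0.547, -0.001], [0.547, 0.837, -0.0], [0.001, -0.0, -1.0]]
force: [-0.1, 0.5, 0.7]
finger_gap: 0.0004
grasp_force: 0.0
[0.4727714  0.21335862 0.20181707] [0.0007286  0.00014138] [-0.0005326   0.00051689]
```

View pics/side6.png

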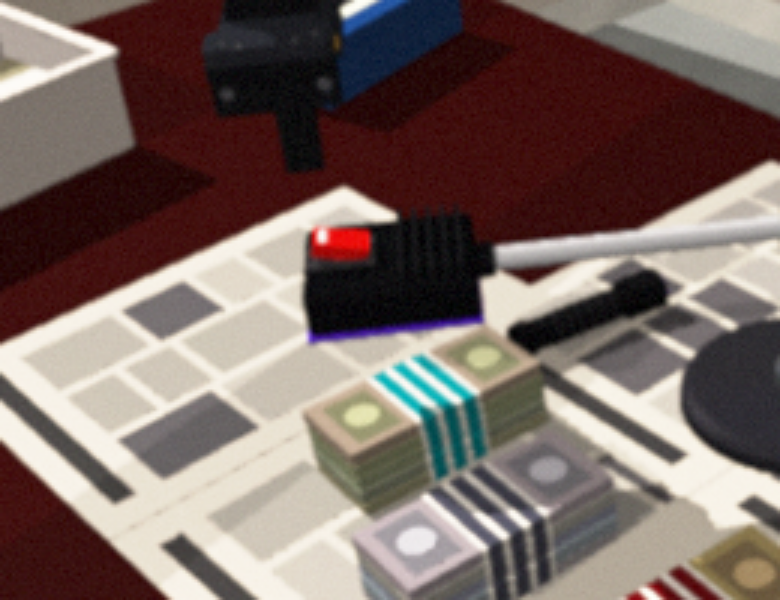

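The crop shows the fingertip at (201,186) in full-image pixels and the red rocker at (213,211). The gap looks larger than expected, so I'll check by projection.

```bash
python3 - <<'E'
from h import *
p=camera_params("side");K=np.array([[p["fx"],0,p["cx"]],[0,p["fy"],p["cy"]],[0,0,1]])
def pr(X):return cv2.projectPoints(np.array(X,float).reshape(-1,1,3),cv2.Rodrigues(p["R"])[0],p["t"],K,p["dist"])[0][:,0].round(1)
o=robot.get_obs();print("tcp, switch end, hinge, head, teal top, teal corner-ish")
print(pr([o["position"],[.475,.2124,.182],[.487,.2046,.179],[.512,.188,.165],[.516,.185,.055]]))
for n in("side",):
    im,d=capture(n);_,r=scene(im);print(r[0],r[1])
    hsv=cv2.cvtColor(im,cv2.COLOR_RGB2HSV).astype(int)
    t=blob((hsv[...,0]>78)&(hsv[...,0]<100)&(hsv[...,1]>90));print("teal",t[0],t[1]);print("depth red",d[int(r[0][1]),int(r[0][0])],(p["R"]@[.487,.2046,.179]+p["t"])[2], "depth tip",d[182,200],(p["R"]@o["position"]+p["t"])[2])
E
```

```text
tcp, switch end, hinge, head, teal top, teal corner-ish
[[204.3 199.4]
 [207.1 208.1]
 [214.8 208.6]
 [231.3 213. ]
 [240.6 258. ]]
[214.2244898  210.81632653] [204 206  19  10 147]
teal [246.14379085 266.91503268] [231 251  24  35 153]
depth red 0.9494933 0.9503277496264184 depth tip 0.90492946 0.9345861607093681
```

```bash
python3 - <<'E'
from h import *
im,d=capture("side");p=camera_params("side")
def w(u,v):
    K=np.array([[p["fx"],0,p["cx"]],[0,p["fy"],p["cy"]],[0,0,1]]);x=cv2.undistortPoints(np.array([[[u,v]]],float),K,p["dist"])[0,0]
    return p["R"].T@(np.r_[x,1]*d[v,u]-p["t"])
for v in range(165,206,2):
    print(v,d[v,192:214:2].round(3),w(202,v).round(3),im[v,202])
E
```

```text
165 [0.804 0.807 0.805 0.808 0.809 0.807 0.886 1.519 1.515 1.513 1.517] [0.44  0.136 0.311] [12 14 12]
167 [0.883 0.883 0.882 0.884 0.886 0.888 0.887 1.513 1.511 1.508 1.51 ] [0.474 0.203 0.273] [20 17 20]
169 [0.885 0.884 0.884 0.888 0.886 0.885 0.888 0.901 1.496 1.503 1.493] [0.471 0.198 0.272] [12 12 12]
171 [1.492 0.889 0.89  0.889 0.89  0.891 0.892 0.898 1.484 1.481 1.487] [0.473 0.202 0.266] [2 7 5]
173 [1.482 0.888 0.89  0.893 0.893 0.894 0.896 0.898 1.477 1.472 1.485] [0.472 0.203 0.262] [13  9 10]
175 [1.472 0.893 0.893 0.895 0.897 0.898 0.896 0.899 1.47  1.472 1.463] [0.472 0.204 0.257] [16 11 15]
177 [1.455 0.896 0.895 0.895 0.896 0.898 0.899 0.899 1.461 1.449 1.453] [0.471 0.204 0.254] [14 15 12]
179 [1.445 1.45  0.9   0.901 0.899 0.902 0.901 0.903 1.444 1.448 1.446] [0.471 0.205 0.249] [14 14 13]
181 [1.438 1.441 0.902 0.903 0.    0.902 0.902 0.903 1.436 1.427 1.432] [0.47  0.204 0.246] [16 18 10]
183 [1.425 1.432 0.906 0.907 0.907 0.908 0.912 0.909 1.425 1.424 1.429] [0.471 0.207 0.24 ] [17 13 14]
185 [1.419 1.416 0.908 0.911 0.907 0.911 0.909 0.915 1.409 1.418 1.414] [
[... 398 characters left out ...]
1.377 1.373 1.377] [ 0.661  0.586 -0.004] [65  9  9]
195 [1.368 1.374 1.364 1.369 1.362 1.367 1.368 1.368 1.369 0.    1.362] [ 0.653  0.572 -0.001] [65 13 17]
197 [1.354 1.359 1.355 1.359 1.362 1.361 1.356 1.359 1.355 1.356 1.349] [ 0.649  0.565 -0.003] [167 144 130]
199 [1.345 1.351 1.349 1.344 1.351 1.346 1.343 1.344 1.344 1.341 1.346] [ 0.64  0.55 -0.  ] [249 244 235]
201 [1.342 1.34  1.336 1.34  1.334 1.337 1.338 1.339 1.334 1.335 1.342] [ 0.634  0.541 -0.   ] [247 242 233]
203 [1.332 1.331 1.329 1.329 1.333 1.331 1.328 1.334 1.328 1.33  1.324] [ 0.63   0.534 -0.002] [244 239 229]
205 [1.321 1.327 1.321 1.325 1.32  1.321 1.319 1.317 1.322 1.321 1.318] [ 0.623  0.523 -0.001] [245 240 230]
```

Depth puts the actual closed fingertip at z≈0.233, about 30 mm above the reported TCP. I'll lower in short stages and watch the force.

```bash
python3 -m crank '[{"translation":[-0.5,0.5,8],"rotation":[0,0,0],"grip":255},{"translation":[0,0,7],"rotation":[0,0,0],"grip":255},{"translation":[0,0,0],"rotation":[0,0,0],"grip":255}]'
python3 -m crank '[{"translation":[0,0,1],"rotation":[0,0,0],"grip":255},{"translation":[0,0,1],"rotation":[0,0,0],"grip":255},{"translation":[0,0,1],"rotation":[0,0,0],"grip":255},{"translation":[0,0,1],"rotation":[0,0,0],"grip":255},{"translation":[0,0,1],"rotation":[0,0,0],"grip":255},{"translation":[0,0,1],"rotation":[0,0,0],"grip":255}]' | grep -E "pos|force"
python3 - <<'E'
from h import *
im,d=capture("side");cv2.imwrite("pics/side7.png",cv2.resize(im[130:330,100:360,::-1],None,fx=3,fy=3))
E
```

```text
time: 14.35
position: [0.4729, 0.2124, 0.1848]
ee_rot: [[-0.836, 0.548, -0.002], [0.548, 0.836, -0.0], [0.001, -0.001, -1.0]]
force: [0.1, -0.0, 0.1]
finger_gap: 0.0001
grasp_force: 0.0
position: [0.4735, 0.2127, 0.18]
force: [-0.9, -0.2, -0.5]
grasp_force: 0.0
```

View pics/side7.png

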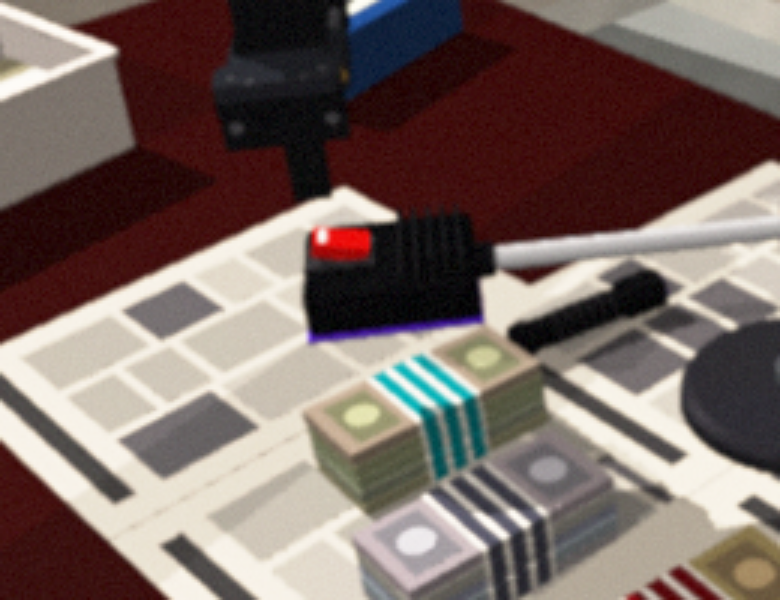

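The crop confirms it: the tip at (312,195) is still above the rocker's white bar at (322,237), with no contact force. Going lower.

```bash
python3 -m crank '[{"translation":[0,0,6],"rotation":[0,0,0],"grip":255},{"translation":[0,0,6],"rotation":[0,0,0],"grip":255},{"translation":[0,0,6],"rotation":[0,0,0],"grip":255},{"translation":[0,0,0],"rotation":[0,0,0],"grip":255}]' | grep -E "pos|force"
python3 -m crank '[{"translation":[0,0,1],"rotation":[0,0,0],"grip":255},{"translation":[0,0,1],"rotation":[0,0,0],"grip":255},{"translation":[0,0,1],"rotation":[0,0,0],"grip":255},{"translation":[0,0,1],"rotation":[0,0,0],"grip":255},{"translation":[0,0,1],"rotation":[0,0,0],"grip":255},{"translation":[0,0,1],"rotation":[0,0,0],"grip":255},{"translation":[0,0,0],"rotation":[0,0,0],"grip":255}]' | grep -E "pos|force"
```

```text
position: [0.4728, 0.2125, 0.1606]
force: [0.4, -0.2, 0.5]
grasp_force: 0.0
position: [0.4734, 0.2127, 0.1559]
force: [-1.2, -0.1, -0.2]
grasp_force: 0.0
```

```bash
python3 -m crank '[{"translation":[0,0,1],"rotation":[0,0,0],"grip":255},{"translation":[0,0,1],"rotation":[0,0,0],"grip":255},{"translation":[0,0,1],"rotation":[0,0,0],"grip":255},{"translation":[0,0,0],"rotation":[0,0,0],"grip":255}]' | grep -E "pos|force"
```

```text
position: [0.4734, 0.2127, 0.1528]
force: [0.1, 0.5, 0.2]
grasp_force: 0.0
```

```bash
for i in 1 2; do python3 -m crank '[{"translation":[0,0,1],"rotation":[0,0,0],"grip":255},{"translation":[0,0,0],"rotation":[0,0,0],"grip":255},{"translation":[0,0,0],"rotation":[0,0,0],"grip":255}]' | grep -E "pos|^force"; done
python3 -m crank '[{"translation":[0,0,1],"rotation":[0,0,0],"grip":255},{"translation":[0,0,1],"rotation":[0,0,0],"grip":255},{"translation":[0,0,0],"rotation":[0,0,0],"grip":255}]' | grep -E "pos|^force"
```

```text
position: [0.4734, 0.2127, 0.152]
force: [-0.6, 0.4, -0.7]
position: [0.4735, 0.2127, 0.1511]
force: [-0.7, 0.9, 0.7]
position: [0.4732, 0.2128, 0.1489]
force: [-0.8, 0.7, 2.9]
```

```bash
python3 -m crank '[{"translation":[0,0,1],"rotation":[0,0,0],"grip":255},{"translation":[0,0,1],"rotation":[0,0,0],"grip":255},{"translation":[0,0,0],"rotation":[0,0,0],"grip":255}]' | grep -E "pos|^force"
python3 -m crank '[{"translation":[0,0,1],"rotation":[0,0,0],"grip":255},{"translation":[0,0,0],"rotation":[0,0,0],"grip":255},{"translation":[0,0,0],"rotation":[0,0,0],"grip":255}]' | grep -E "pos|^force"
```

```text
position: [0.4734, 0.2129, 0.1474]
force: [-3.0, 2.3, 8.2]
position: [0.4736, 0.2133, 0.1472]
force: [-6.6, 3.9, 14.2]
```

Force has risen to a stop, with the reaction directed outward as on a tipped rocker. Back up and look.

```bash
python3 -m crank '[{"translation":[0,0,-4],"rotation":[0,0,0],"grip":255},{"translation":[0,0,-15],"rotation":[0,0,0],"grip":255},{"translation":[0,0,-30],"rotation":[0,0,0],"grip":255},{"translation":[0,0,-30],"rotation":[0,0,0],"grip":255},{"translation":[0,0,-30],"rotation":[0,0,0],"grip":255},{"translation":[0,0,0],"rotation":[0,0,0],"grip":255}]' | grep -E "time|pos|^force"
python3 -m crank '[{"translation":[-31,-25,0],"rotation":[0,0,0],"grip":255},{"translation":[-31,-25,0],"rotation":[0,0,0],"grip":255},{"translation":[-31,-25,0],"rotation":[0,0,0],"grip":255},{"translation":[-31,-25,0],"rotation":[0,0,0],"grip":255},{"translation":[-31,-25,0],"rotation":[0,0,0],"grip":255},{"translation":[-31,-25,0],"rotation":[0,0,0],"grip":255},{"translation":[-31,-25,0],"rotation":[0,0,0],"grip":255},{"translation":[-31,-25,0],"rotation":[0,0,0],"grip":255},{"translation":[-31,-25,0],"rotation":[0,0,0],"grip":255},{"translation":[0,0,0],"rotation":[0,0,0],"grip":255}]' | grep -E "time|pos|^force"
python3 m.py 8
python3 - <<'E'
from h import *
im,d=capture("side");a=cv2.resize(im[190:290,180:310,::-1],None,fx=5,fy=5)
cv2.imwrite("pics/side8.png",a)
_,r=scene(im);print(r[:2])
E
```

```text
time: 17.9
position: [0.4754, 0.2131, 0.2601]
force: [0.1, -0.6, 0.0]
time: 18.73
position: [0.5848, -0.1345, 0.2536]
force: [0.6, -0.1, -0.4]
[193.19557196 321.05166052] [183 310  21  27 271] [0.4879355  0.20578678 0.178     ] 33.59899981459397 0.30862643909644294
head ((514.1785888671875, 188.40440368652344), (91.1497573852539, 124.5616455078125), 56.15915298461914) [0.5115566  0.18826743 0.16699907]
tube ang 32.49740544425927 883
18.7833 [ 0.58392188 -0.13176881  0.25355079] [[-0.834  0.551 -0.001]
 [ 0.551  0.834 -0.   ]
 [ 0.001 -0.001 -1.   ]]
(array([214.27102804, 209.39252336]), array([203, 205,  20,  10, 107], dtype=int32))
```

View pics/side8.png

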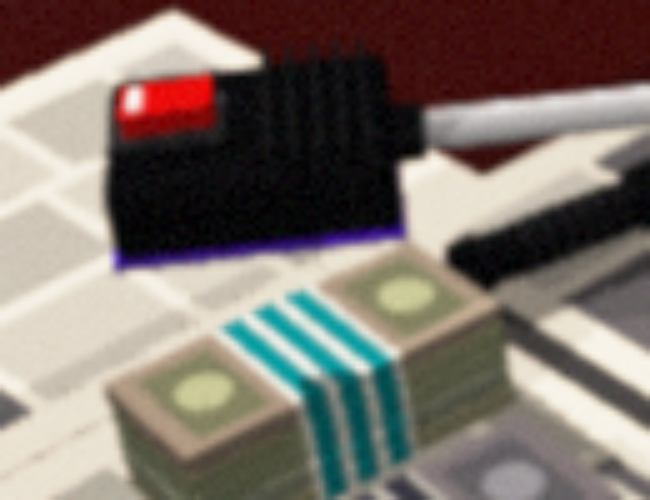

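The crop shows the red rocker at crop (165,105), its inner end now seemingly the higher one. I'll confirm the tilt from depth, before and after.

```bash
cat > t.py <<'E'
from h import *
def tilt(n,im,d,ang,lab):
    hsv=cv2.cvtColor(im,cv2.COLOR_RGB2HSV).astype(int)
    _,r=scene(im);m=cv2.morphologyEx(r[2].astype(np.uint8),cv2.MORPH_CLOSE,np.ones((5,5)))>0
    m&=d>0
    p=camera_params(n);v,u=np.nonzero(m)
    A=ray(n,np.c_[u,v],0.);C=-p["R"].T@p["t"];zc=(A@p["R"].T+p["t"])[:,2];W=C+(A-C)*(d[v,u]/zc)[:,None]
    l=W-[.7465,.0342,0];dr=np.array([-np.cos(ang),np.sin(ang)]);s=l[:,:2]@dr
    k=W[:,2]>.171;f=np.polyfit(s[k],W[k,2],1);print(lab,"slope",f[0],"n",k.sum(),"z(.324)",np.polyval(f,.324),"z(.296)",np.polyval(f,.296))
im=cv2.imread("pics/top0.png")[:,:,::-1].copy();tilt("top",im,np.load("pics/top0.npy"),np.radians(-1.4),"top before")
im=cv2.imread("pics/side0.png")[:,:,::-1].copy();tilt("side",im,np.load("pics/side0.npy"),np.radians(-1.4),"side before")
for n in("top","top","side","side"):
    im,d=capture(n);tilt(n,im,d,np.radians(33.4),n+" now")
E
python3 t.py
```

```text
top before slope 0.21409723519682514 n 293 z(.324) 0.1814647764316398 z(.296) 0.17547005384612868
side before slope 0.11338875086232855 n 207 z(.324) 0.17928702182878875 z(.296) 0.17611213680464355
top now slope -0.046284231030000275 n 272 z(.324) 0.17876318993662496 z(.296) 0.18005914840546497
top now slope -0.047089541878416775 n 273 z(.324) 0.17873770161954533 z(.296) 0.18005620879214101
side now slope -0.04213843986925679 n 109 z(.324) 0.17720948516483714 z(.296) 0.17838936148117635
side now slope -0.049234062578828196 n 105 z(.324) 0.17692450291365866 z(.296) 0.17830305666586585
```

The rocker is only about 0.26 of 0.44 rad over, because my tip's inner edge was too close to the hinge. I'll press again about 6 mm further out.

```bash
python3 -m crank '[{"translation":[31,25,0],"rotation":[0,0,0],"grip":255},{"translation":[31,25,0],"rotation":[0,0,0],"grip":255},{"translation":[31,25,0],"rotation":[0,0,0],"grip":255},{"translation":[31,25,0],"rotation":[0,0,0],"grip":255},{"translation":[31,25,0],"rotation":[0,0,0],"grip":255},{"translation":[31,25,0],"rotation":[0,0,0],"grip":255},{"translation":[31,25,0],"rotation":[0,0,0],"grip":255},{"translation":[31,25,0],"rotation":[0,0,0],"grip":255},{"translation":[31,25,0],"rotation":[0,0,0],"grip":255},{"translation":[6,0,0],"rotation":[0,0,0],"grip":255}]' | grep -E "time|pos|^force"
python3 -m crank '[{"translation":[0,0,25],"rotation":[0,0,0],"grip":255},{"translation":[0,0,25],"rotation":[0,0,0],"grip":255},{"translation":[0,0,25],"rotation":[0,0,0],"grip":255},{"translation":[0,0,10],"rotation":[0,0,0],"grip":255},{"translation":[0,0,0],"rotation":[0,0,0],"grip":255},{"translation":[0,0,0],"rotation":[0,0,0],"grip":255}]' | grep -E "time|pos|^force"
python3 - <<'E'
from h import *
o=robot.get_obs();e=np.array([.4693,.2170])-o["position"][:2];print(o["position"],o["ee_rot"][:2,:2].T@e)
E
```

```text
time: 19.87
position: [0.466, 0.2212, 0.2554]
force: [0.7, -0.5, -1.8]
time: 20.37
position: [0.4685, 0.2162, 0.1707]
force: [-0.1, 0.1, 0.9]
[0.46851735 0.21618605 0.17069251] [-0.00020939  0.0011096 ]
```

```bash
python3 -m crank '[{"translation":[0,1,5],"rotation":[0,0,0],"grip":255},{"translation":[0,0,5],"rotation":[0,0,0],"grip":255},{"translation":[0,0,5],"rotation":[0,0,0],"grip":255},{"translation":[0,0,3],"rotation":[0,0,0],"grip":255},{"translation":[0,0,2],"rotation":[0,0,0],"grip":255},{"translation":[0,0,0],"rotation":[0,0,0],"grip":255},{"translation":[0,0,0],"rotation":[0,0,0],"grip":255}]' | grep -E "pos|^force"
for i in 1 2 3; do python3 -m crank '[{"translation":[0,0,1],"rotation":[0,0,0],"grip":255},{"translation":[0,0,0],"rotation":[0,0,0],"grip":255},{"translation":[0,0,0],"rotation":[0,0,0],"grip":255}]' | grep -E "pos|^force"; done
```

```text
position: [0.469, 0.2168, 0.1501]
force: [-0.1, 0.4, -0.4]
position: [0.469, 0.2168, 0.1491]
force: [0.3, 0.3, -0.4]
position: [0.4689, 0.2168, 0.148]
force: [0.6, -0.4, -0.2]
position: [0.469, 0.2168, 0.1472]
force: [-0.1, 0.2, 2.5]
```

```bash
for i in 1 2; do python3 -m crank '[{"translation":[0,0,1],"rotation":[0,0,0],"grip":255},{"translation":[0,0,0],"rotation":[0,0,0],"grip":255},{"translation":[0,0,0],"rotation":[0,0,0],"grip":255}]' | grep -E "pos|^force"; done
```

```text
position: [0.4688, 0.217, 0.1463]
force: [-3.0, 2.1, 4.7]
position: [0.4687, 0.2172, 0.1456]
force: [-4.0, 1.7, 10.2]
```

```bash
python3 -m crank '[{"translation":[0,0,1],"rotation":[0,0,0],"grip":255},{"translation":[0,0,0],"rotation":[0,0,0],"grip":255},{"translation":[0,0,0],"rotation":[0,0,0],"grip":255}]' | grep -E "pos|^force"
python3 -m crank '[{"translation":[0,0,-4],"rotation":[0,0,0],"grip":255},{"translation":[0,0,-15],"rotation":[0,0,0],"grip":255},{"translation":[0,0,-30],"rotation":[0,0,0],"grip":255},{"translation":[0,0,-30],"rotation":[0,0,0],"grip":255},{"translation":[0,0,-30],"rotation":[0,0,0],"grip":255},{"translation":[0,0,0],"rotation":[0,0,0],"grip":255}]' | grep -E "time|pos|^force"
python3 -m crank '[{"translation":[-31,-25,0],"rotation":[0,0,0],"grip":255},{"translation":[-31,-25,0],"rotation":[0,0,0],"grip":255},{"translation":[-31,-25,0],"rotation":[0,0,0],"grip":255},{"translation":[-31,-25,0],"rotation":[0,0,0],"grip":255},{"translation":[-31,-25,0],"rotation":[0,0,0],"grip":255},{"translation":[-31,-25,0],"rotation":[0,0,0],"grip":255},{"translation":[-31,-25,0],"rotation":[0,0,0],"grip":255},{"translation":[-31,-25,0],"rotation":[0,0,0],"grip":255},{"translation":[-31,-25,0],"rotation":[0,0,0],"grip":255},{"translation":[0,0,0],"rotation":[0,0,0],"grip":255}]' | grep -E "time|pos|^force"
python3 m.py 9; python3 t.py
```

```text
position: [0.469, 0.2175, 0.1454]
force: [-6.2, 3.2, 16.6]
time: 22.95
position: [0.4707, 0.2174, 0.2581]
force: [-0.0, 0.1, -0.3]
time: 23.78
position: [0.5803, -0.1301, 0.2517]
force: [-0.2, 0.5, -0.1]
[192.49027237 321.35019455] [182 311  21  26 257] [0.48749188 0.20683219 0.178     ] 33.71472354367525 0.3095750892505009
head ((514.5888061523438, 188.86380004882812), (91.14906311035156, 123.77706146240234), 55.770790100097656) [0.51187057 0.18851419 0.16681148]
tube ang 32.581456164208234 882
23.8333 [ 0.57941303 -0.12739772  0.25166151] [[-0.834  0.551 -0.001]
 [ 0.551  0.834  0.   ]
 [ 0.001 -0.001 -1.   ]]
top before slope 0.21409723519682514 n 293 z(.324) 0.1814647764316398 z(.296) 0.17547005384612868
side before slope 0.11338875086232855 n 207 z(.324) 0.17928702182878875 z(.296) 0.17611213680464355
top now slope -0.21860566554153527 n 257 z(.324) 0.17714907025004792 z(.296) 0.1832700288852109
top now slope -0.23089936790515106 n 258 z(.324) 0.17696462581597228 z(.296) 0.18342980811731652
side now slope -0.23094925815652825 n 96 z(.324) 0.17550926231775565 z(.296) 0.18197584154613844
side now slope -0.21912791171242485 n 96 z(.324) 0.17562162231581946 z(.296) 0.18175720384376734
```

The tilt is −0.22, which is fully on. The head is still centred and the arm is clear.

```bash
python3 -m crank '[{"translation":[0,0,-5],"rotation":[0,0,0],"grip":255},{"translation":[0,0,0],"rotation":[0,0,0],"grip":255},{"translation":[0,0,0],"rotation":[0,0,0],"grip":255}]' | grep -E "time|^force"; python3 -c "
from bench import robot;print(robot.finish_job())"
```

```text
time: 24.28
force: [0.7, -0.8, 0.4]
the job is handed in; nothing more can be done
None
```

The lamp head is within about 5 mm of centre above the teal-banded stack, the switch is fully on (it took two presses), and the robot finished clear; the job was handed in at about 24 s, and no verdict came back.

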